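# Hang the rinsed glue pail on the double hook

### The job

Hang the larger of the two metal pails up to dry. First swing its bail, which lies flat to one side, up until it stands upright while the pail stays standing on the table; then lift the pail by the bail's wooden grip, hook the bail over both prongs of the double hook, and leave the pail hanging there, still and clear of the table. Do not tip the pail over.

Things in the scene. Friction and masses are not known exactly. Their poses are not given: they have to be found in the camera images.
- pail: larger of two bare metal pails, loose, open, empty, about 0.4 kg: 95 mm high, 116 mm across the rim, 92 mm at the foot (the other, a bystander: 55 high, 84 across). Origin: centre of the underside, z up. The bail pivots on two ears 80 mm above the underside, on the pail's +y and -y sides, 64 mm from its axis. At the start it lies flat and level, pointing to the pail's -x.
- pail_bail (a joint): angle of the large pail's bail about the line through its ears (parallel to the pail's y): 0 = flat towards the pail's -x, 1.57 = upright over the pail, 3.14 = flat towards +x. Swings freely; falls back flat if let go. The bail is rigid: follow its arc about the ears, at the top a few mm high rather than low (low, it pushes the pail away).
- pail_bar (a point): middle of the bail's wooden crossbar: round, 12 mm thick, 100 mm long, y along it, 110 mm from the ears' line. Lying flat it is 80 mm above the table, 46 mm free of the pail's wall. The wood turns freely on its wire, so a gripper holding it need not turn as the bail swings. 5 mm wire arms run to the ears, 64 mm either side. Bail upright: pail's rim 95 mm below the bar.
- hook_seat (a point): where the bar's middle lies once hung on the fixed double hook, 240 mm above the table. Two 10 mm prongs run 34 mm either side of it along x, open between; x points from their free ends to the post 100 mm behind. Free ends, 45 mm out at -x, turn up to 20 mm above this point. Bring the bar in from -x, parallel to y, 40 mm above this point (prongs between bar and rim), then lower it.
Mind the look-alikes: they are no part of the job. What is shaped like the pail but purple is not meant.

How it is judged:
On the way:
1. the large pail's bail is upright (within about 20 degrees) while the pail stands on the table (lifted or dragged askew by no more than 15 mm, 11 degrees) (value of joint pail_bail between 1.2 and 1.95 rad and height (world z) of pail below 0.015 m and angle between pail's own z axis and vertical below 0.2 rad), for 0.1 s.
At the end, for the whole second after the job is handed in: The large pail hangs still by its upright bail on the double hook: bar within 25 mm of the seat along the prongs, 30 mm across, 12 mm in height; underside over 30 mm above the table; pail upright within 11 degrees, bail within 20; slower than 0.06 m/s (x of pail_bar in the frame of hook_seat between -0.025 and 0.025 m and y of pail_bar in the frame of hook_seat between -0.03 and 0.03 m and z of pail_bar in the frame of hook_seat between -0.012 and 0.012 m and height (world z) of pail above 0.03 m and angle between pail's own z axis and vertical below 0.2 rad and linear speed of pail below 0.06 m/s and value of joint pail_bail between 1.2 and 1.95 rad); the robot touches nothing.
It fails at once if the large pail is tipped over (more than 40 degrees) (angle between pail's own z axis and vertical above 0.7 rad).
It also fails if it takes over 64 s, if anything falls off the work surface, if the arm or the gripper's body presses on something with over 40 N, if the wrist force passes 120 N, or if a joint passes its speed limit or range.

### The arm

A 6-joint arm with a two-finger parallel gripper is mounted at the origin on the work surface. World frame = base frame: x ahead of the robot, y to its left, z up, the work surface at z = 0. Lengths are in m, angles in rad, forces in N, time in s.
With the tool pointing down it reaches from about 0.325 to 0.75 m from the base axis. Payload 7.6 kg.
Tool frame: the origin (TCP) lies midway between the tips of the shut fingers; the grasp point (between the pads) lies 19 mm behind it (pinch_z is the z of the grasp point in the tool frame, in m); z points along the fingers, y is the line along which they close (so a half turn about z gives the same grasp; the last joint's range is limited). The gripper opens to 85 mm and grips with 20 to 120 N. Pads are 22 mm wide; open, the fingers measure 114 mm over their backs; the gripper's body (76 mm by 85 mm) begins 54 mm behind the grasp point. The pads swing forward as they close: fully open they stand 13 mm farther back than shut.
Start: joints at [1.102, 0.052, 1.401, -0, 1.689, -0.07], TCP at [0.204, 0.484, 0.231] pointing down, gripper open.
Joint ranges: [-2.9, 2.9], [-0.91, 2.17], [0.12, 2.37], [-1.06, 4.2], [0.26, 2.73], [-2.93, 2.93]. Speed limits (rad/s): [2.57, 2.57, 3.01, 3.14, 3.14, 3.14].

### API

Orientations are given as a unit quaternion [w, x, y, z].
In Python, from bench import read_state, capture, job_done, pinch_z gives the robot as it stands.
- The arm moves only by the shell command python3 -m pendant 'ROWS' [OPENING] [FORCE]. ROWS is text: rows parted by semicolons, each of 6 numbers parted by spaces: the shift along the tool's x, y, z in mm, then the turn, a rotation vector about the tool's x, y, z in degrees. A call has 1 to 8 rows; each row shifts and turns the commanded pose from where the row before left it, along the tool's axes as they then stand; what a row does not reach is not made up. A row lasts 1/8 s, in which the tool goes at most 62.5 mm and 10.7 degrees, less where a joint would pass 70% of its speed; a pose out of reach is approached as far as the arm can. A call with a gripper value outside its range is refused whole. OPENING is the finger opening in mm, from 0 to 85.4, set as the call begins (- or left out, the last holds). The fingers move at their own pace and stop on an object; FORCE is the grip in N (left out, the last holds). Time passes only in rows, so rows that do not move let the fingers close. It gives the time, the measured TCP pose, the force, the opening and the grip force at its end, in the units of the state.
- read_state(): the state, without advancing time (a new reading comes with each control period).
- capture(name): name is "scene" or "top"; returns a dict with "img" (480x640x3 uint8, blue, green, red), "K" (3x3 intrinsics, pixels), "cam_to_world" (4x4, takes a point from camera to world coordinates). Camera axes: x right, y down, z forward; pixel columns grow to the right and rows downward; lengths in m; the calibration is good to about 2 mm. A picture is of the moment at which its call begins. There is no depth.
- job_done(): hands the job in; it is judged then, once.
The state is a dict: "time_s": time; "joint_positions": joint angles; "qvel": joint speeds; "tau": joint torques, N m; "tcp_pos": TCP position; "eef_rot": TCP orientation; "contact_force": force on the tool from outside, world axes, zero at the start; "torque": the same for the moment, N m; "opening": finger opening in m; "gripper_force": force on a finger pad.
Only numpy, scipy, OpenCV 4.12 (cv2) and the standard library are available. Lean on these libraries where they do the work, as an engineer would, in place of code of your own. Each camera call takes 0.05 s, during which the arm holds its last target. There are 200 camera calls.

## Working session

There is one attempt and no reset: what is moved stays moved. The work goes in short steps, Python scripts to look and compute and a shell command to move; the robot and the scene stay as the last step left them, time stands still between calls to the robot, and variables do not carry over. Pictures are saved under pics/ and viewed, at most 10 in all, crops included, and the job is handed in when it is done.

```bash
mkdir -p pics; ls; python3 - <<'E'
from bench import *
import cv2,numpy as np
for n in("scene","top"):
    c=capture(n);cv2.imwrite(f"pics/{n}0.png",c["img"]);print(c["K"].tolist(),np.round(c["cam_to_world"],4).tolist())
s=read_state();print(s["tcp_pos"],s["eef_rot"],s["opening"],pinch_z)
E
```

```text
pics
[[434.2821778208591, 0.0, 322.297507719617], [0.0, 434.2821778208591, 235.65713083134116], [0.0, 0.0, 1.0]] [[-0.1362, 0.5354, -0.8335, 1.3727], [0.9905, 0.0602, -0.1233, 0.2442], [-0.0159, -0.8424, -0.5386, 0.7395], [0.0, 0.0, 0.0, 1.0]]
[[553.5333318421087, 0.0, 321.41562501118665], [0.0, 553.5333318421087, 238.80884390194606], [0.0, 0.0, 1.0]] [[-0.022, -0.9806, 0.1946, 0.1665], [-0.9997, 0.0194, -0.0151, 0.1063], [0.0111, -0.1948, -0.9808, 1.5852], [0.0, 0.0, 0.0, 1.0]]
[0.20371688 0.48357159 0.23054731] [-1.81583416e-04  1.98070827e-01  9.80187465e-01 -6.68739199e-04] 0.08561316869322762 -0.0187
```

View pics/scene0.png

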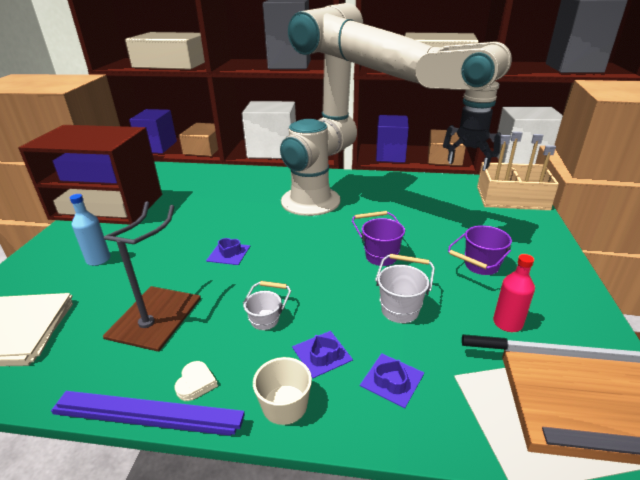

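View pics/top0.png

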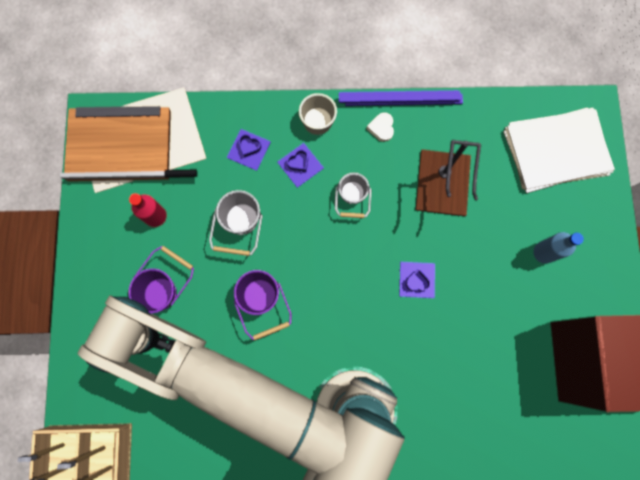

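The candidates for the pail, as scene / top pixels:
- **Metal, large:** (403,292) / (238,213).
- **Metal, small:** (264,310) / (353,190).
- **Purple:** (382,242) / (258,293) and (487,250) / (152,290).

The large bare-metal pail at top (238,213) fits the description. Its bail points towards the robot, with the bar near top (231,250). The hook is at top (450–480, 140–200), with its free ends towards the robot. I'll confirm with one crop of each.

```bash
python3 - <<'E'
import cv2,numpy as np
t=cv2.imread("pics/top0.png");s=cv2.imread("pics/scene0.png")
a=cv2.resize(t[175:275,195:275],None,fx=5,fy=5,interpolation=cv2.INTER_CUBIC)
b=cv2.resize(t[130:230,425:505],None,fx=5,fy=5,interpolation=cv2.INTER_CUBIC)
cv2.imwrite("pics/crop1.png",np.hstack([a,b])[:, :800])
b=cv2.resize(s[190:340,80:190],None,fx=4,fy=4,interpolation=cv2.INTER_CUBIC)
a=cv2.resize(s[240:340,360:445],None,fx=4,fy=4,interpolation=cv2.INTER_CUBIC)
a=cv2.copyMakeBorder(a,0,200,0,0,cv2.BORDER_CONSTANT)
cv2.imwrite("pics/crop2.png",np.hstack([b,a])[:600,:800])
# wooden bars: mask orange
for n,im in(("top",t),("scene",s)):
    h=cv2.cvtColor(im,cv2.COLOR_BGR2HSV)
    m=cv2.inRange(h,(10,90,120),(28,255,255))
    k,l,st,ce=cv2.connectedComponentsWithStats(m)
    for i in range(1,k):
        if 25<st[i,4]<400:
            p=np.argwhere(l==i)[:,::-1].astype(np.float32);r=cv2.minAreaRect(p);print(n,st[i],ce[i].round(1),r)
E
```

```text
top [341 213  22   5  69] [351.8 214.7] ((351.51763916015625, 214.77056884765625), (21.09153938293457, 3.1445565223693848), 4.398705005645752)
top [162 247  30  21 119] [176.3 257.3] ((176.30201721191406, 257.2860107421875), (34.08934783935547, 3.41525936126709), 34.69515609741211)
top [214 247  35   8 114] [231.2 250.5] ((231.06768798828125, 250.50933837890625), (34.50094985961914, 3.3817760944366455), 7.85331392288208)
top [254 323  34  16 138] [270.6 330.7] ((270.7415466308594, 330.5709228515625), (4.108931064605713, 35.84687805175781), 67.06790161132812)
top [123 425   8  55 147] [127.5 454.4] ((126.55362701416016, 451.9277038574219), (5.2933878898620605, 54.13237762451172), 2.8624050617218018)
top [ 45 450  11  23  79] [ 48.3 462.4] ((49.12602615356445, 461.197265625), (21.66975212097168, 10.049739837646484), 83.9909896850586)
top [ 31 461   4  18  36] [ 32.4 468.9] ((32.455169677734375, 469.5379638671875), (2.1591827869415283, 17.107370376586914), 4.763641834259033)
top [ 72 463   7  17  46] [ 76.7 471.3] ((76.41175842285156, 471.35296630859375), (4.850712776184082, 16.97749137
[... 1181 characters left out ...]
8  26 194] [172.  305.5] ((172.42739868164062, 306.560302734375), (11.806720733642578, 34.38383483886719), 38.990997314453125)
scene [153 300  13  12  46] [159.2 305.2] ((158.7137908935547, 305.63446044921875), (4.567501544952393, 14.117732048034668), 41.633541107177734)
scene [104 307  36  33 314] [122.8 324. ] ((122.83136749267578, 324.6092529296875), (14.036261558532715, 42.35247039794922), 43.02506637573242)
scene [138 321  40  28 381] [157.3 334.1] ((156.6341552734375, 331.70733642578125), (19.99024200439453, 40.91752624511719), 38.65980911254883)
scene [124 325  14  16  43] [130.9 333. ] ((130.9862060546875, 333.33447265625), (3.3471553325653076, 19.202104568481445), 40.23636245727539)
```

View pics/crop1.png

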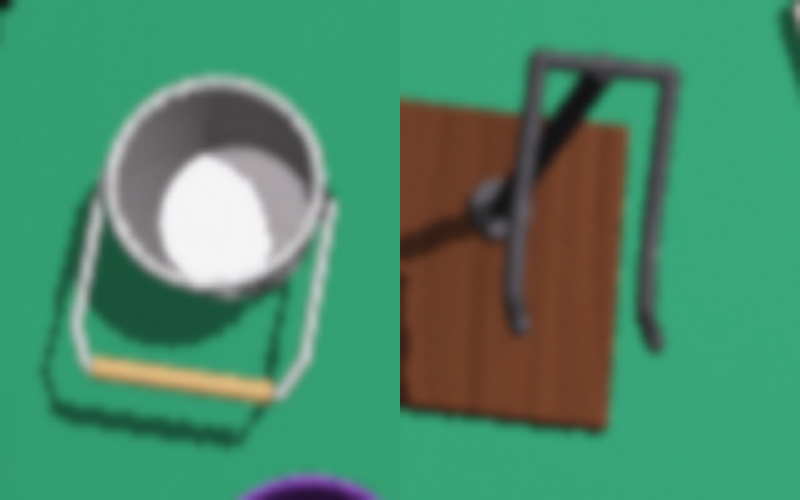

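View pics/crop2.png

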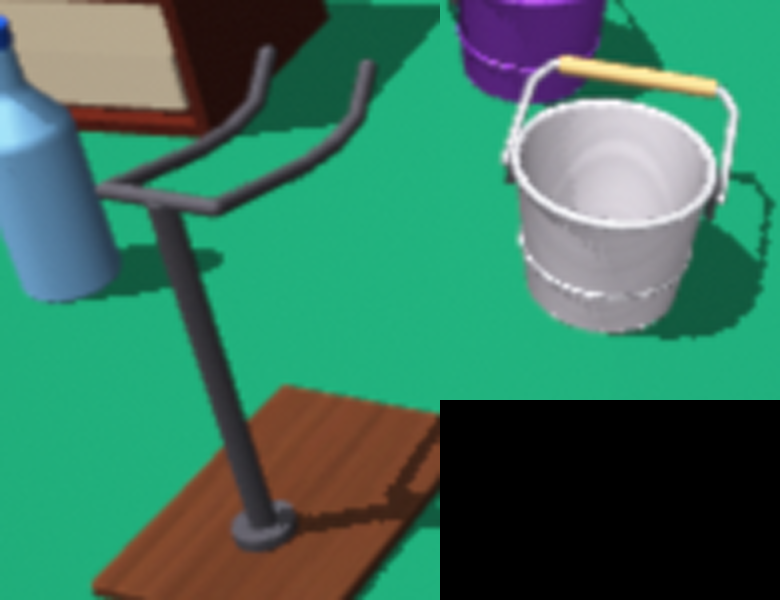

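The crops confirm the choices. The pail's rim centre is at top (237.8,212.4) and its bar runs (213.4,248.4) to (250,253). The hook's prongs run from (452.4,141) to (448,188) and from (479.6,145) to (474.6,192).

```bash
cat >h.py <<'E'
import numpy as np
K={"top":(553.533,321.416,238.809),"scene":(434.282,322.2975,235.657)}
T={"scene":np.array([[-0.1362,0.5354,-0.8335,1.3727],[0.9905,0.0602,-0.1233,0.2442],[-0.0159,-0.8424,-0.5386,0.7395]]),
"top":np.array([[-0.022,-0.9806,0.1946,0.1665],[-0.9997,0.0194,-0.0151,0.1063],[0.0111,-0.1948,-0.9808,1.5852]])}
def at(n,u,v,z):
    f,cx,cy=K[n];d=T[n][:,:3]@[(u-cx)/f,(v-cy)/f,1];o=T[n][:,3]
    return o+d*(z-o[2])/d[2]
E
python3 - <<'E'
from h import *
import numpy as np
np.set_printoptions(precision=4,suppress=True)
rim=at("top",237.8,212.4,.095);bar=at("top",231.1,250.5,.08);e1=at("top",213.4,248.4,.08);e2=at("top",250,253,.08)
print("rim",rim,"bar",bar,"scene bar",at("scene",408.9,258.5,.08),"len",np.linalg.norm(e1-e2),"dist",np.linalg.norm((rim-bar)[:2]))
print("yaw axis",np.degrees(np.arctan2(*(rim-bar)[1::-1])),"yaw bar",np.degrees(np.arctan2(*(e1-e2)[1::-1]))-90)
L0,L1,R0,R1=[at("top",*p,.229) for p in((452.4,141),(448,188),(479.6,145),(474.6,192))]
print(L0,L1,R0,R1,"gap",np.linalg.norm(L0-R0))
for A,B in((L0,L1),(R0,R1)):print("yaw prong",np.degrees(np.arctan2(*(A-B)[1::-1])))
# scene corners: left-in-crop2 (102,188)/4 , (218,210)/4 
C0,C1=at("scene",80+102/4,190+188/4,.229),at("scene",80+218/4,190+210/4,.229);print("scene corners",C0,C1)
y=np.arctan2(*(L0-L1+R0-R1)[1::-1]);print("seat",(L0+R0)/2-.1*np.array([np.cos(y),np.sin(y),0]),np.degrees(y))
from bench import *
from scipy.spatial.transform import Rotation as R
s=read_state();q=s["eef_rot"];print(s["tcp_pos"],R.from_quat(q,scalar_first=True).as_matrix())
E
```

```text
rim [0.5412 0.313  0.095 ] bar [0.4372 0.3327 0.08  ] scene bar [0.4359 0.3313 0.08  ] len 0.10187746622588897 dist 0.1058290216542324
yaw axis -10.734034389525224 yaw bar -8.404983102907963
[ 0.6877 -0.2603  0.229 ] [ 0.5613 -0.2404  0.229 ] [ 0.6755 -0.3303  0.229 ] [ 0.5495 -0.3076  0.229 ] gap 0.07104809828714904
yaw prong -8.947893760059799
yaw prong -10.17823958479371
scene corners [ 0.6415 -0.347   0.229 ] [ 0.655  -0.2716  0.229 ]
seat [ 0.583  -0.2787  0.229 ] -9.563318334169068
[0.2037 0.4836 0.2305] [[-0.9215  0.3883 -0.0006]
 [ 0.3883  0.9215 -0.0012]
 [ 0.0001 -0.0014 -1.    ]]
```

```bash
cat >>h.py <<'E'
def ray(n,u,v):
    f,cx,cy=K[n];return T[n][:,3],T[n][:,:3]@[(u-cx)/f,(v-cy)/f,1]
def tri(a,b):
    (o,d),(p,e)=ray("top",*a),ray("scene",*b)
    x=np.linalg.lstsq(np.c_[d,-e],p-o,rcond=None)[0];P,Q=o+x[0]*d,p+x[1]*e
    return (P+Q)/2,np.linalg.norm(P-Q)
E
python3 - <<'E'
from h import *
np.set_printoptions(precision=4,suppress=True)
c=lambda x,y:(80+x/4,190+y/4)
L0=tri((452.4,141.4),c(218,209));R0=tri((479.6,144.6),c(102,188));Lt=tri((449,195.6),c(368,63));Rt=tri((476,199.2),c(267,49))
for n,a in dict(L0=L0,R0=R0,Lt=Lt,Rt=Rt).items():print(n,*a)
m0=(L0[0]+R0[0])/2;mt=(Lt[0]+Rt[0])/2;d=m0-mt;print(m0,mt,np.degrees(np.arctan2(d[1],d[0])),np.linalg.norm(d[:2]))
print("bar",tri((231.1,250.5),(408.9,258.5)))
E
```

```text
L0 [ 0.6793 -0.2547  0.247 ] 0.0013049620089567685
R0 [ 0.6693 -0.3243  0.2484] 0.00036338510688030336
Lt [ 0.5339 -0.2349  0.2554] 0.00010993675181877068
Rt [ 0.5237 -0.3023  0.2553] 0.0013061266592227915
[ 0.6743 -0.2895  0.2477] [ 0.5288 -0.2686  0.2554] -8.164944277401027 0.14702924010233587
bar (array([0.4371, 0.3319, 0.0809]), np.float64(0.0014002642590174694))
```

Two views agree on the bar at (0.437, 0.332, 0.081). The seat comes out at about (0.574, -0.275, 0.24) with yaw about -8.5°. Tip-to-post distance is 147 mm against 145 mm expected, and prong spacing 68–70 mm against 68 mm. Next I move above the bar and turn the tool by 76°.

```bash
python3 -m pendant '-40 -7 0 0 0 0;-55 -10 0 0 0 0;-55 -10 0 0 0 0;-55 -10 0 0 0 0;-40 -7 0 0 0 0;-29 -6 0 0 0 0;0 0 0 0 0 9.5;0 0 0 0 0 9.5' 45 40; python3 -m pendant '0 0 0 0 0 9.5;0 0 0 0 0 9.5;0 0 0 0 0 9.5;0 0 0 0 0 9.5;0 0 0 0 0 9.5;0 0 0 0 0 9.5;0 0 0 0 0 0'
cat >>h.py <<'E'
def go(x,y,z):
    from bench import read_state
    from scipy.spatial.transform import Rotation as R
    s=read_state();M=R.from_quat(s["eef_rot"],scalar_first=True)
    print("t",round(float(s["time_s"]),2),"tcp",s["tcp_pos"].round(4),"yaw of tool y",np.degrees(np.arctan2(M.as_matrix()[1,1],M.as_matrix()[0,1])).round(2),"tool mm to go",(M.inv().apply(np.array([x,y,z])-s["tcp_pos"])*1000).round(1),"F",np.round(s["contact_force"],1),"op",round(float(s["opening"]),4),round(float(np.max(s["gripper_force"])),1))
E
python3 -c "
from h import *
go(.437,.332,.062)"
```

```text
time_s: 1.1
tcp_pos: [0.4371, 0.3309, 0.2306]
eef_rot: [-0.0, 0.36, 0.933, -0.0]
contact_force: [-0.0, -0.5, -0.2]
opening: 0.0452
gripper_force: 0.0
time_s: 1.98
tcp_pos: [0.4368, 0.3313, 0.2309]
eef_rot: [-0.0, 0.759, 0.651, -0.0]
contact_force: [-0.3, -0.7, -0.2]
opening: 0.0452
gripper_force: 0.0
t 1.98 tcp [0.4368 0.3313 0.2309] yaw of tool y -8.76 tool mm to go [  0.8   0.2 168.9] F [-0.3 -0.7 -0.2] op 0.0452 0.0
```

```bash
python3 -m pendant '0 0 20 0 0 0;0 0 35 0 0 0;0 0 40 0 0 0;0 0 35 0 0 0;0 0 20 0 0 0;1 0 11 0 0 0;0 0 8 0 0 0;0 0 0 0 0 0'; python3 - <<'E'
from h import *
go(.437,.332,.062)
from bench import capture
import cv2
i=capture("scene")["img"];cv2.imwrite("pics/g1.png",cv2.resize(i[200:330,340:480],None,fx=4,fy=4,interpolation=cv2.INTER_CUBIC))
E
```

```text
time_s: 2.98
tcp_pos: [0.4371, 0.3324, 0.0624]
eef_rot: [-0.0, 0.759, 0.651, 0.0]
contact_force: [0.7, 0.2, 0.2]
opening: 0.0451
gripper_force: 0.0
t 2.98 tcp [0.4371 0.3324 0.0624] yaw of tool y -8.8 tool mm to go [-0.4 -0.1  0.4] F [0.7 0.2 0.2] op 0.0451 0.0
```

View pics/g1.png

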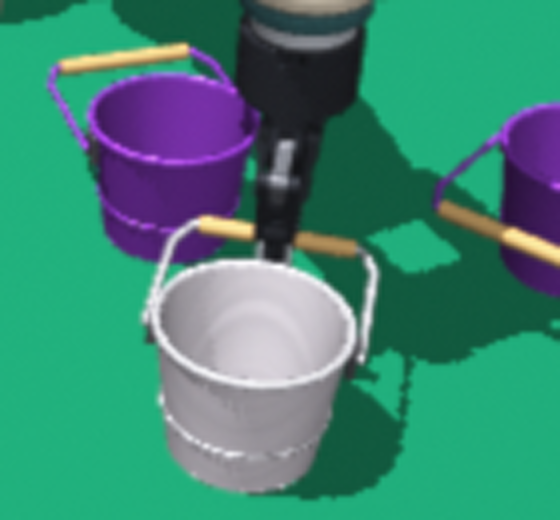

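The front finger crosses the bar's middle, at crop (275,235), so I close.

```bash
python3 -m pendant '0 0 0 0 0 0;0 0 0 0 0 0;0 0 0 0 0 0;0 0 0 0 0 0;0 0 0 0 0 0;0 0 0 0 0 0' 4 40; python3 - <<'E'
from h import *
import numpy as np
go(.437,.332,.062)
# arc in tool y (towards pail) / tool z (down), steps
a=np.radians(np.r_[0:91:7.5]);p=np.c_[110*(1-np.cos(a)),-110*np.sin(a)];p[:,1]-=3*np.sin(a)
print(np.diff(p,axis=0).round(1).tolist())
E
```

```text
time_s: 3.78
tcp_pos: [0.4371, 0.3325, 0.0625]
eef_rot: [-0.0, 0.76, 0.65, 0.0]
contact_force: [-0.7, -0.3, 3.1]
opening: 0.0103
gripper_force: 39.0
t 3.77 tcp [0.4371 0.3325 0.0625] yaw of tool y -8.85 tool mm to go [-0.5 -0.   0.5] F [-0.7 -0.3  3.1] op 0.0103 39.0
[[0.9, -14.7], [2.8, -14.5], [4.6, -14.0], [6.4, -13.3], [8.0, -12.3], [9.5, -11.1], [10.8, -9.7], [12.0, -8.2], [12.9, -6.5], [13.6, -4.8], [14.1, -2.9], [14.4, -1.0]]
```

```bash
python3 -m pendant '0 0.2 -6 0 0 0;0 0.7 -9 0 0 0;0 2.5 -14 0 0 0;0 5 -14 0 0 0;0 6 -13 0 0 0;0 8 -12.5 0 0 0;0 9.5 -11 0 0 0;0 0 0 0 0 0'; python3 -c "
from h import *
go(.544,.315,.172)"
```

```text
time_s: 4.78
tcp_pos: [0.4695, 0.3275, 0.1429]
eef_rot: [-0.0, 0.76, 0.65, 0.001]
contact_force: [-2.5, -0.4, 1.1]
opening: 0.0105
gripper_force: 39.4
t 4.78 tcp [0.4695 0.3275 0.1429] yaw of tool y -8.89 tool mm to go [ -0.8  75.6 -29. ] F [-2.5 -0.4  1.1] op 0.0105 39.4
```

```bash
python3 -m pendant '0 10 -8.5 0 0 0;0 11 -7.5 0 0 0;0 12 -6.5 0 0 0;0 13 -5 0 0 0;0 13 -3.5 0 0 0;0 9 -1.5 0 0 0;0 6 0 0 0 0;0 0 0 0 0 0'; python3 - <<'E'
from h import *
go(.544,.315,.172)
from bench import capture
import cv2
i=capture("scene")["img"];cv2.imwrite("pics/g2.png",cv2.resize(i[170:330,340:480],None,fx=3.5,fy=3.5,interpolation=cv2.INTER_CUBIC))
E
```

```text
time_s: 5.78
tcp_pos: [0.5418, 0.3159, 0.1736]
eef_rot: [-0.0, 0.76, 0.65, -0.0]
contact_force: [-0.2, 0.8, -3.5]
opening: 0.0104
gripper_force: 38.9
t 5.78 tcp [0.5418 0.3159 0.1736] yaw of tool y -8.86 tool mm to go [-0.6  2.3  1.6] F [-0.2  0.8 -3.5] op 0.0104 38.9
```

View pics/g2.png

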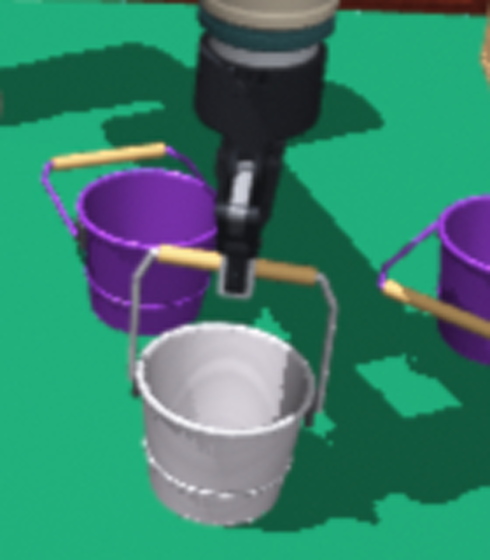

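The bail is upright and the pail still stands on the table, rim at crop (225,375). Now I lift and carry it to the free-end side of the hook.

```bash
python3 -m pendant '0 0 -4 0 0 0;0 0 -12 0 0 0;0 0 -22 0 0 0;0 0 -28 0 0 0;0 0 -28 0 0 0;0 0 -20 0 0 0;0 0 -10 0 0 0;0 0 -4 0 0 0' - 60;  python3 -m pendant '-5 0 0 0 0 0;-12 0 0 0 0 0;-20 1 0 0 0 0;-25 1 0 0 0 0;-28 1 0 0 0 0;-28 1 0 0 0 0;-28 1 0 0 0 0;-28 1 0 0 0 0'
python3 -m pendant '-28 1 0 0 0 0;-28 1 0 0 0 0;-28 1 0 0 0 0;-28 1 0 0 0 0;-28 1 0 0 0 0;-28 1 0 0 0 0;-28 1 0 0 0 0;-28 1 0 0 0 0'
python3 -c "
from h import *
go(.465,-.259,.301)"
```

```text
time_s: 6.82
tcp_pos: [0.5417, 0.3161, 0.303]
eef_rot: [0.0, 0.76, 0.651, 0.0]
contact_force: [-0.2, -0.4, -4.4]
opening: 0.0096
gripper_force: 58.5
time_s: 7.82
tcp_pos: [0.5202, 0.1415, 0.3017]
eef_rot: [-0.0, 0.76, 0.65, -0.0]
contact_force: [0.2, -0.7, -3.7]
opening: 0.0097
gripper_force: 58.5
time_s: 8.82
tcp_pos: [0.4934, -0.0807, 0.3018]
eef_rot: [-0.0, 0.76, 0.65, -0.0]
contact_force: [-0.0, 0.4, -4.6]
opening: 0.0096
gripper_force: 58.5
t 8.82 tcp [ 0.4934 -0.0807  0.3018] yaw of tool y -8.88 tool mm to go [-180.5   -0.5    0.8] F [-0.   0.4 -4.6] op 0.0096 58.5
```

```bash
python3 -m pendant '-28 0 0 0 0 0;-28 0 0 0 0 0;-27 0 0 0 0 0;-25 0 0 0 0 0;-22 0 0 0 0 0;-18 0 0 0 0 0;-13 0 0 0 0 0;-8 0 0 0 0 0'
python3 -m pendant '-4 0 0 0 0 0;-2 0 6 0 0 0;0 0 12 0 0 0;0 0 12 0 0 0;0 0 6 0 0 0;0 0 0 0 0 0;0 0 0 0 0 0;0 0 0 0 0 0'
python3 - <<'E'
from h import *
go(.465,-.259,.261)
from bench import capture
import cv2,numpy as np
s=capture("scene")["img"];t=capture("top")["img"]
cv2.imwrite("pics/s3.png",s);cv2.imwrite("pics/t3.png",t)
a=cv2.resize(s[120:320,60:240],None,fx=2.5,fy=2.5,interpolation=cv2.INTER_CUBIC);b=cv2.resize(t[120:280,400:520],None,fx=2.5,fy=2.5,interpolation=cv2.INTER_CUBIC)
b=cv2.copyMakeBorder(b,0,a.shape[0]-b.shape[0],0,0,cv2.BORDER_CONSTANT);cv2.imwrite("pics/c3.png",np.hstack([a,b]))
E
```

```text
time_s: 9.82
tcp_pos: [0.4681, -0.2469, 0.3021]
eef_rot: [-0.0, 0.76, 0.65, 0.0]
contact_force: [-0.5, 0.0, -4.4]
opening: 0.0096
gripper_force: 58.5
time_s: 10.82
tcp_pos: [0.4676, -0.2524, 0.2668]
eef_rot: [0.0, 0.76, 0.65, 0.0]
contact_force: [-0.2, -0.4, -3.5]
opening: 0.0098
gripper_force: 58.5
t 10.82 tcp [ 0.4676 -0.2524  0.2668] yaw of tool y -8.85 tool mm to go [-6.9 -1.5  5.8] F [-0.2 -0.4 -3.5] op 0.0098 58.5
```

View pics/c3.png

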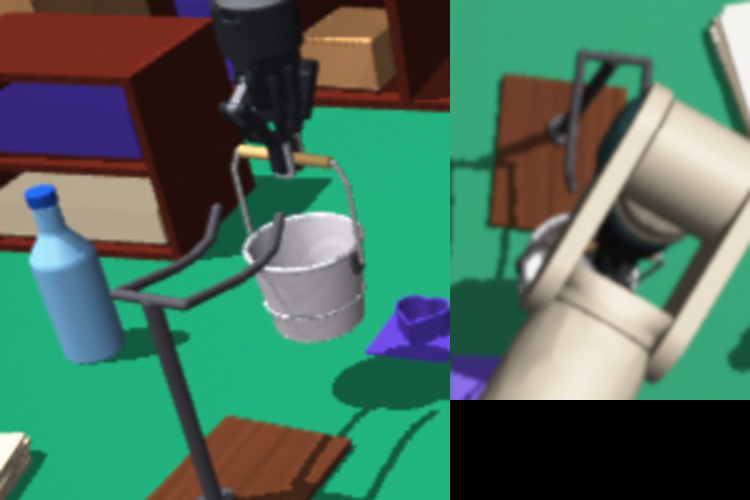

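The pail hangs clear, with its rim below the prongs' level and its bar above the tips. Advancing over the seat.

```bash
python3 -m pendant '-3 0 1 0 0 0;-4 4 2 0 0 0;0 9 2 0 0 0;0 12 0 0 0 0;0 14 0 0 0 0;0 14 0 0 0 0;0 14 0 0 0 0;0 14 0 0 0 0'
python3 -m pendant '0 12 0 0 0 0;0 9 0 0 0 0;0 5 0 0 0 0;0 2 0 0 0 0;0 0 0 0 0 0;0 0 0 0 0 0;0 0 0 0 0 0;0 0 0 0 0 0'
python3 - <<'E'
from h import *
go(.574,-.275,.222)
from bench import capture
import cv2,numpy as np
s=capture("scene")["img"];t=capture("top")["img"]
cv2.imwrite("pics/s4.png",s);cv2.imwrite("pics/t4.png",t)
a=cv2.resize(s[120:320,60:240],None,fx=2.5,fy=2.5,interpolation=cv2.INTER_CUBIC);b=cv2.resize(t[110:230,420:520],None,fx=3,fy=3,interpolation=cv2.INTER_CUBIC)
b=cv2.copyMakeBorder(b,0,a.shape[0]-b.shape[0],0,0,cv2.BORDER_CONSTANT);cv2.imwrite("pics/c4.png",np.hstack([a,b]))
E
```

```text
time_s: 11.92
tcp_pos: [0.5476, -0.2716, 0.2609]
eef_rot: [-0.0, 0.759, 0.651, 0.0]
contact_force: [1.5, -0.1, -3.5]
opening: 0.0097
gripper_force: 58.5
time_s: 12.92
tcp_pos: [0.5739, -0.276, 0.2614]
eef_rot: [0.0, 0.76, 0.65, 0.0]
contact_force: [-0.4, -0.4, -3.8]
opening: 0.0098
gripper_force: 58.5
t 12.93 tcp [ 0.5739 -0.276   0.2614] yaw of tool y -8.85 tool mm to go [ 1.  -0.1 39.4] F [-0.4 -0.4 -3.8] op 0.0098 58.5
```

View pics/c4.png

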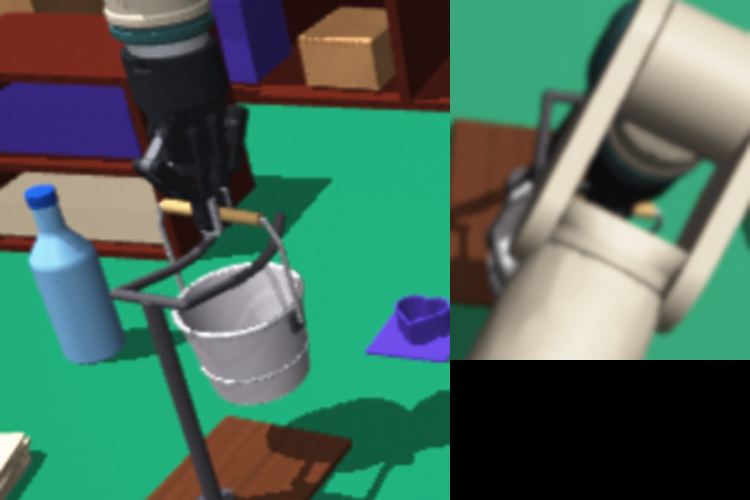

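The bar is over the prongs and centred. The apparent lean is perspective, as the post leans the same way. Lowering.

```bash
python3 -m pendant '0 0 3 0 0 0;0 0 6 0 0 0;0 0 8 0 0 0;0 0 8 0 0 0;0 0 6 0 0 0;0 0 3 0 0 0;0 0 1 0 0 0;0 0 0 0 0 0'
python3 -m pendant '0 0 1 0 0 0;0 0 1 0 0 0;0 0 1 0 0 0;0 0 1 0 0 0;0 0 0 0 0 0'
python3 -c "
from h import *
go(.574,-.275,.2215)"
```

```text
time_s: 14.02
tcp_pos: [0.5741, -0.276, 0.2265]
eef_rot: [0.0, 0.76, 0.65, 0.0]
contact_force: [-0.2, 0.4, -4.7]
opening: 0.0101
gripper_force: 58.5
time_s: 14.65
tcp_pos: [0.5742, -0.276, 0.2232]
eef_rot: [0.001, 0.76, 0.65, 0.0]
contact_force: [-1.4, 0.9, 1.6]
opening: 0.0096
gripper_force: 59.1
t 14.65 tcp [ 0.5742 -0.276   0.2232] yaw of tool y -8.85 tool mm to go [ 1.  -0.3  1.7] F [-1.4  0.9  1.6] op 0.0096 59.1
```

The load has moved onto the hook: Fz went from -4.7 to +1.6 at the expected height. Opening, then checking that the bar stays put.

```bash
python3 -m pendant '0 0 0 0 0 0;0 0 0 0 0 0;0 0 0 0 0 0;0 0 0 0 0 0;0 0 0 0 0 0;0 0 0 0 0 0' 35 20
python3 -m pendant '0 0 -3 0 0 0;0 0 -6 0 0 0;0 0 -10 0 0 0;0 0 -15 0 0 0;0 0 -25 0 0 0;0 0 -30 0 0 0;0 0 -30 0 0 0;0 0 -10 0 0 0'
python3 - <<'E'
from h import *
go(.574,-.275,.34)
from bench import capture
import cv2
s=capture("scene")["img"];cv2.imwrite("pics/s5.png",cv2.resize(s[80:320,60:240],None,fx=2.5,fy=2.5,interpolation=cv2.INTER_CUBIC))
E
```

```text
time_s: 15.4
tcp_pos: [0.574, -0.276, 0.2222]
eef_rot: [-0.0, 0.76, 0.65, 0.0]
contact_force: [0.5, 0.4, -0.3]
opening: 0.0348
gripper_force: 0.0
time_s: 16.4
tcp_pos: [0.5743, -0.2761, 0.3547]
eef_rot: [0.002, 0.76, 0.65, 0.001]
contact_force: [0.5, 0.1, -0.7]
opening: 0.0348
gripper_force: 0.0
t 16.4 tcp [ 0.5743 -0.2761  0.3547] yaw of tool y -8.85 tool mm to go [ 1.1 -0.5 14.7] F [ 0.5  0.1 -0.7] op 0.0348 0.0
```

View pics/s5.png

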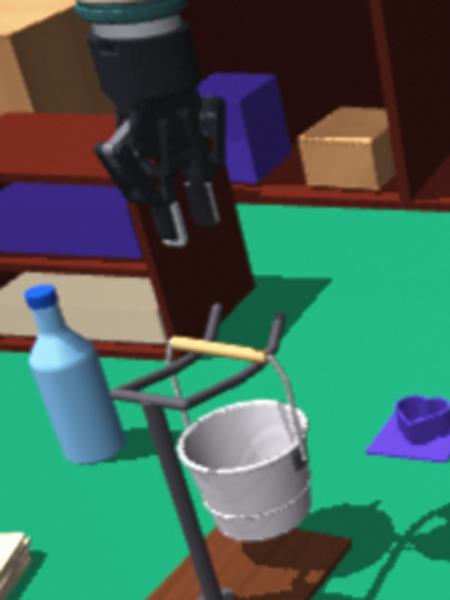

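The pail hangs on both prongs, bar at crop (172,342)–(268,357), and the gripper is clear. I let it settle, then check for drift and the bar's position.

```bash
Z='0 0 0 0 0 0;0 0 0 0 0 0;0 0 0 0 0 0;0 0 0 0 0 0;0 0 0 0 0 0;0 0 0 0 0 0;0 0 0 0 0 0;0 0 0 0 0 0'; for i in 1 2 3 4 5 6; do python3 -m pendant '0 0 0 0 0 0;0 0 0 0 0 0;0 0 0 0 0 0;0 0 0 0 0 0;0 0 0 0 0 0;0 0 0 0 0 0;0 0 0 0 0 0;0 0 0 0 0 0' >/dev/null; done
python3 - <<'E'
from h import *
from bench import capture
import cv2
f=[capture("scene")["img"][195:310,115:190].astype(int) for _ in range(8)]
print("diffs",[int((abs(a-f[0]).max(2)>25).sum()) for a in f])
im=capture("scene")["img"];h=cv2.cvtColor(im,cv2.COLOR_BGR2HSV)
m=cv2.inRange(h,(10,90,120),(28,255,255));m[:210]=0;m[230:]=0;m[:,:120]=0;m[:,175:]=0
p=np.argwhere(m)[:,::-1].astype(np.float32);r=cv2.minAreaRect(p);print(r,"bar at z=.24:",at("scene",*r[0],.24))
go(.574,-.275,.34)
E
```

```text
diffs [0, 0, 0, 0, 0, 0, 0, 0]
((144.550048828125, 218.67971801757812), (43.10202407836914, 5.125311851501465), 8.880659103393555) bar at z=.24: [ 0.57347194 -0.28721667  0.24      ]
t 22.9 tcp [ 0.574  -0.276   0.3513] yaw of tool y -8.85 tool mm to go [ 1.  -0.2 11.3] F [ 0.4  0.6 -0.7] op 0.0354 0.0
```

```bash
python3 -c "
from bench import *
print(job_done())"
```

```text
the job is handed in; nothing more can be done
None
```

The large metal pail is hanging still by its bail on both prongs of the double hook, clear of the table, with the gripper withdrawn; I handed the job in at about 23 s, and no verdict was returned.

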